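Call for a refill of the empty craft tray

ROBOT

A 6-joint arm with a two-finger parallel gripper is mounted at the origin on the work surface. World frame = base frame: x ahead of the robot, y to its left, z up, the work surface at z = 0. Lengths are in m, angles in degrees, forces in N, time in s.
With the tool pointing down it reaches from about 0.3 to 0.875 m from the base axis. Payload 6.4 kg.
Tool frame: the origin (TCP) lies on the mounting face of the last link; the fingertips stand 166 mm ahead of it and the grasp point (between the pads) lies 147 mm ahead of it; z points along the fingers, y is the direction in which the jaws open and shut (so a half turn about z gives the same grasp; the last joint's range is limited). The gripper opens to 88 mm and grips with 3 to 60 N. Pads are 18 mm wide; open, the fingers measure 123 mm over their backs; the gripper's body (75 mm by 187 mm) begins 45 mm behind the grasp point.
Start: joints at [-83.784, 10.359, 92.074, -0, 77.567, -11.82], TCP at [0.178, -0.547, 0.405] pointing down, gripper open.
Joint ranges: [-171.53, 171.53], [-51.25, 118.39], [17.06, 147.69], [-65.23, 245.23], [0, 150.52], [-178.68, 178.68]. Speed limits (degrees/s): [147.25, 147.25, 172.46, 180, 180, 180].

INTERFACE

Orientations are given as [roll, pitch, yaw] about the fixed x, y, z axes, in that order (R = Rz(yaw) Ry(pitch) Rx(roll)).
In Python, from workcell import ctrl gives the robot as it stands. The module is installed in compiled form; this text tells all that it offers.
- The arm moves only by the tool step_arm, never from a script. Its argument "targets" is a list of rows, each a list of 7 numbers: the opening, from -1 (shut) to 1 (fully open), so that 0 is half open, then the shift along the tool's x, y, z in m, then the turn, a rotation vector about the tool's x, y, z in rad. A call has 1 to 8 rows; each row shifts and turns the commanded pose from where the row before left it, along the tool's axes as they then stand; what a row does not reach is not made up. A row lasts 1/8 s, in which the tool goes at most 62.5 mm and 10.7 degrees, less where a joint would pass 70% of its speed; a pose out of reach is approached as far as the arm can. A call with a gripper value outside its range is refused whole. The fingers move at their own pace and stop on an object; "force" is the grip in N (left out, the last holds). Time passes only in rows, so rows that do not move let the fingers close. It gives the time, the measured TCP pose, the force and the opening at its end, in the units of the state.
- ctrl.observe(): the state, without advancing time (a new reading comes with each control period).
- ctrl.read_camera(name): name is "scene" or "top" or "wrist"; returns the picture (384x512x3 uint8, red, green, blue); there is no depth.
- ctrl.get_calibration(name): a dict with "fx", "fy", "cx", "cy" (pixels), "rvec" (rotation vector, rad) and "tvec" (3), from world to camera coordinates, as OpenCV has them; the wrist camera has in their place "hand_eye" (4x4, takes a point from camera to tool coordinates, whose origin is the TCP and whose axes are the flange's). Camera axes: x right, y down, z forward; pixel columns grow to the right and rows downward; lengths in m; the calibration is good to about 2 mm. A picture is of the moment at which its call begins: read the wrist's pose just before it. get_calibration takes no time and is no camera call.
- ctrl.job_done(): hands the job in, once; it reports no verdict.
Trained networks look in the newest picture that a camera, given by its name, has taken for a name from the list of things; names that differ only in an ending like _2 or _b are one class to them, and where a whole thing is asked for, a point or a joint stands for the part that bears it (a point fixed in the world has none). Each returns a list of dicts, best first, with "score" (0 to 1); they miss things now and then, are a little off and sometimes report something else, mostly with a low value. They report only what shows in the picture. A call takes as long as a camera call.
- ctrl.search_frame(thing, camera): "uv" ([column, row] in pixels, amid what is visible of it).
- ctrl.mark_of(thing, camera): "uv" ([column, row] in pixels: a listed point, or the origin of a listed thing).
The state is a dict: "time_s": time; "joint_positions": joint angles; "joint_vel": joint speeds; "joint_efforts": joint torques, N m; "position": TCP position; "ee_rot": TCP orientation; "force": force on the tool from outside, world axes, zero at the start; "moment": the same for the moment, N m; "width": opening from 0.0 (shut) to 1.0 (fully open).
Only numpy, scipy, OpenCV 4.12 (cv2) and the standard library are available. Lean on these libraries where they do the work, as an engineer would, in place of code of your own. Each camera call takes 0.05 s, during which the arm holds its last target. There are 200 camera calls.

TASK

One of the four supply trays has run out: with a fingertip, gently press the blue call button on the empty tray all the way down and let it come back up, then press the green send button on the white console all the way down in the same way and withdraw from it. Do not press the other trays' call buttons or the red cancel button, and leave everything else on the table where it is; nothing is to be gripped or picked up.

Things in the scene. Friction and masses are not known exactly. Their poses are not given: they have to be found in the camera images.
- tray_empty: dark grey supply tray fixed to the table: EMPTY bin, nothing in it. 190 mm long (its x) and 120 mm wide (its y); bin 140 mm long with 4 mm walls 45 mm high at the far (+x) end, and at the near (-x) end a ledge 50 mm long and 20 mm high with this tray's blue call button. Origin at the centre of the underside of the 190 x 120 outline, z up; the button's axis is vertical, at x = -70 mm, y = 0
- call_empty_top (a point): centre of the top face of the blue call button (30 mm across, in a white housing) on the tray with the EMPTY bin, nothing in it; moves down with the button
- call_empty (a joint): travel of that tray's call button in m: 0 up, 0.007 fully down. Sprung: returns by itself; fully down takes 4 N
- tray_straws: dark grey supply tray fixed to the table: bin full of white straws. 190 mm long (its x) and 120 mm wide (its y); bin 140 mm long with 4 mm walls 45 mm high at the far (+x) end, and at the near (-x) end a ledge 50 mm long and 20 mm high with this tray's blue call button. Origin at the centre of the underside of the 190 x 120 outline, z up; the button's axis is vertical, at x = -70 mm, y = 0
- call_straws_top (a point): centre of the top face of the blue call button (30 mm across, in a white housing) on the tray with the bin full of white straws; moves down with the button
- call_straws (a joint): travel of that tray's call button in m: 0 up, 0.007 fully down. Sprung: returns by itself; fully down takes 4 N
- tray_sticks: dark grey supply tray fixed to the table: bin full of coloured craft sticks. 190 mm long (its x) and 120 mm wide (its y); bin 140 mm long with 4 mm walls 45 mm high at the far (+x) end, and at the near (-x) end a ledge 50 mm long and 20 mm high with this tray's blue call button. Origin at the centre of the underside of the 190 x 120 outline, z up; the button's axis is vertical, at x = -70 mm, y = 0
- call_sticks_top (a point): centre of the top face of the blue call button (30 mm across, in a white housing) on the tray with the bin full of coloured craft sticks; moves down with the button
- call_sticks (a joint): travel of that tray's call button in m: 0 up, 0.007 fully down. Sprung: returns by itself; fully down takes 4 N
- tray_glue: dark grey supply tray fixed to the table: bin full of glue sticks (orange caps, up to 62 mm high). 190 mm long (its x) and 120 mm wide (its y); bin 140 mm long with 4 mm walls 45 mm high at the far (+x) end, and at the near (-x) end a ledge 50 mm long and 20 mm high with this tray's blue call button. Origin at the centre of the underside of the 190 x 120 outline, z up; the button's axis is vertical, at x = -70 mm, y = 0
- call_glue_top (a point): centre of the top face of the blue call button (30 mm across, in a white housing) on the tray with the bin full of glue sticks (orange caps, up to 62 mm high); moves down with the button
- call_glue (a joint): travel of that tray's call button in m: 0 up, 0.007 fully down. Sprung: returns by itself; fully down takes 4 N
- console: white call console fixed to the table, 66 mm (x) by 125 mm (y), 22 mm high, with two push buttons of 30 mm diameter in black housings: green send button at y = +34 mm, red cancel button at y = -34 mm (both at x = 0, axes vertical). Origin at the centre of its underside, z up
- send_top (a point): centre of the top face of the green send button on the console (30 mm across); moves down with the button
- send (a joint): travel of the green send button in m: 0 up, 0.007 fully down. Sprung: returns by itself; fully down takes 4 N
- cancel_top (a point): centre of the top face of the red cancel button on the console (30 mm across); moves down with the button
- cancel (a joint): travel of the red cancel button in m: 0 up, 0.007 fully down. Sprung: returns by itself; fully down takes 4 N
- tape_roll: bystander: yellow roll of tape lying flat, 76 mm across, 24 mm high, hole 52 mm; origin at the centre of its underside. Loose, leave alone
- glue_stick: bystander: one glue stick standing upright, white with orange cap, 31 mm across, 72 mm high; origin at the centre of its underside. Loose, leave alone
- straw_cup: bystander: blue cup 76 mm across and 100 mm high with white straws standing up to 190 mm, at the left of the trays; origin at the centre of its underside. Loose, leave alone
- paint_bottle: bystander: red paint bottle with white cap, 60 mm across, 150 mm high, at the right of the trays; origin at the centre of its underside. Loose, leave alone
- swatch_pack: bystander: stack of four coloured boards, 160 x 50 x 16 mm, at the left; origin at the centre of its underside. Loose, leave alone

How it is judged (in metres and radians):
On the way, in this order (a step that is already met when the one before it is completed fails the run):
1. the empty tray's call button is pressed down (5 mm or more of its 7 mm) (value of joint call_empty above 0.005 m), for 0.05 s.
2. the call button has come back up (value of joint call_empty below 0.0015 m), for 0.1 s.
3. the green send button is pressed down (5 mm or more of its 7 mm) with the call button up (value of joint send above 0.005 m and value of joint call_empty below 0.0015 m), for 0.05 s.
At the end, for the whole second after the job is handed in: all six buttons are up again (within 1.5 mm) and every loose thing is within 15 mm of where it started (value of joint each of call_empty, send, call_straws, call_sticks, call_glue, cancel below 0.0015 m and distance of each of tape_roll, glue_stick, straw_cup, paint_bottle, swatch_pack from where it was at the start of the episode below 0.015 m); the robot touches nothing.
It fails at once if a call button of a stocked tray, or the red cancel button, is pressed (more than 2.5 mm) (value of joint any of call_straws, call_sticks, call_glue, cancel above 0.0025 m).
It fails at once if a loose thing on the table is moved by more than 15 mm, lifted or carried (distance of any of tape_roll, glue_stick, straw_cup, paint_bottle, swatch_pack from where it was at the start of the episode above 0.015 m).
It fails at once if a tray or the console is pushed or struck with more than 30 N (contact force between any of console, tray_empty, tray_straws, tray_sticks, tray_glue and anything else above 30 N).
It also fails if it takes over 37 s, if anything falls off the work surface, if the arm or the gripper's body presses on something with over 40 N, if the wrist force passes 120 N, or if a joint passes its speed limit or range.

## Working session

There is one attempt and no reset: what is moved stays moved. The work goes in short steps, Python scripts to look and compute and a tool call to move; the robot and the scene stay as the last step left them, time stands still between calls to the robot, and variables do not carry over. Pictures are saved under pics/ and viewed, about 8 in all and at most 12, crops included, and the job is handed in when it is done.

Besides the shell and the picture viewer there is one more tool, called after "Request:" by a JSON object that holds its "method" and its "body". step_arm: Moves the arm, as the interface text tells. Its arguments: {"type":"object","properties":{"targets":{"type":"array","items":{"type":"array","items":{"type":"number"}}},"force":{"type":"number"}},"required":["targets"]}

```bash
mkdir -p pics; cat > h.py <<'E'
import numpy as np, cv2
from workcell import ctrl
from scipy.spatial.transform import Rotation as R
def ray(cam,uv):
    c=ctrl.get_calibration(cam)
    d=np.array([(uv[0]-c["cx"])/c["fx"],(uv[1]-c["cy"])/c["fy"],1.])
    Rm=cv2.Rodrigues(np.array(c["rvec"],float))[0]; t=np.array(c["tvec"],float).ravel()
    return -Rm.T@t, Rm.T@d
def at_z(cam,uv,z):
    o,d=ray(cam,uv); return o+d*(z-o[2])/d[2]
E
python3 - <<'E'
from h import *
s=ctrl.observe(); print(s["position"],s["ee_rot"],s["width"],s["time_s"])
for cam in("scene","top"):
    im=ctrl.read_camera(cam); cv2.imwrite(f"pics/{cam}.png",cv2.resize(im[:,:,::-1],(800,600)) if cam=="top" else im[:,:,::-1])
    for t,z in [("call_empty_top",.03),("send_top",.03),("cancel_top",.03),("tray_empty",0),("call_straws_top",.03),("call_sticks_top",.03),("call_glue_top",.03),("console",0),("glue_stick",0),("straw_cup",0),("paint_bottle",0),("tape_roll",0)]:
        if cam=="scene" and z==0: continue
        for r in ctrl.mark_of(t,cam)[:2]: print(cam,t,np.round(r["uv"],1),round(r["score"],2),np.round(at_z(cam,r["uv"],z),3))
E
```

```text
[ 0.17801795 -0.54649554  0.40382867] [-1.79903861e+02 -1.80091390e-02  1.80360529e+01] 0.9983196999261376 0.0
scene call_empty_top [242.8 218.4] 0.66 [ 0.581 -0.071  0.03 ]
scene send_top [189.7 194.7] 0.45 [ 0.432 -0.178  0.03 ]
scene cancel_top [162.6 194.8] 0.44 [ 0.408 -0.248  0.03 ]
scene call_straws_top [ 93.4 258. ] 0.63 [ 0.612 -0.426  0.03 ]
scene call_straws_top [358.6 193.1] 0.55 [0.574 0.271 0.03 ]
scene call_sticks_top [298.  194.5] 0.51 [0.526 0.107 0.03 ]
scene call_sticks_top [161.4 195.7] 0.17 [ 0.412 -0.252  0.03 ]
scene call_glue_top [176.  229.1] 0.37 [ 0.57  -0.238  0.03 ]
top call_empty_top [276.4 169.2] 0.66 [ 0.599 -0.079  0.03 ]
top send_top [314.  225.5] 0.6 [ 0.449 -0.182  0.03 ]
top send_top [169.6 221. ] 0.42 [0.452 0.204 0.03 ]
top cancel_top [339.2 226.1] 0.45 [ 0.449 -0.25   0.03 ]
top tray_empty [276.8 147.1] 0.87 [ 0.666 -0.081  0.   ]
top call_straws_top [154.9 168.7] 0.39 [0.592 0.249 0.03 ]
top call_sticks_top [112.4 234.3] 0.62 [0.414 0.354 0.03 ]
top call_sticks_top [208.8 180.7] 0.55 [0.563 0.103 0.03 ]
top call_glue_top [336.3 172.8] 0.41 [ 0.593 -0.241  0.03 ]
top console [324.8 224.1] 0.84 [ 0.454 -0.216  0.   ]
top glue_stick [247.5 228.6] 0.59 [ 0.437 -0.004  0.   ]
top straw_cup [ 99.5 160.5] 0.92 [0.616 0.41  0.   ]
top paint_bottle [403.9 178.2] 0.73 [ 0.587 -0.437  0.   ]
top tape_roll [167.1 221.1] 0.7 [0.453 0.217 0.   ]
top tape_roll [100.2 164.1] 0.69 [0.606 0.408 0.   ]
```

View pics/top.png

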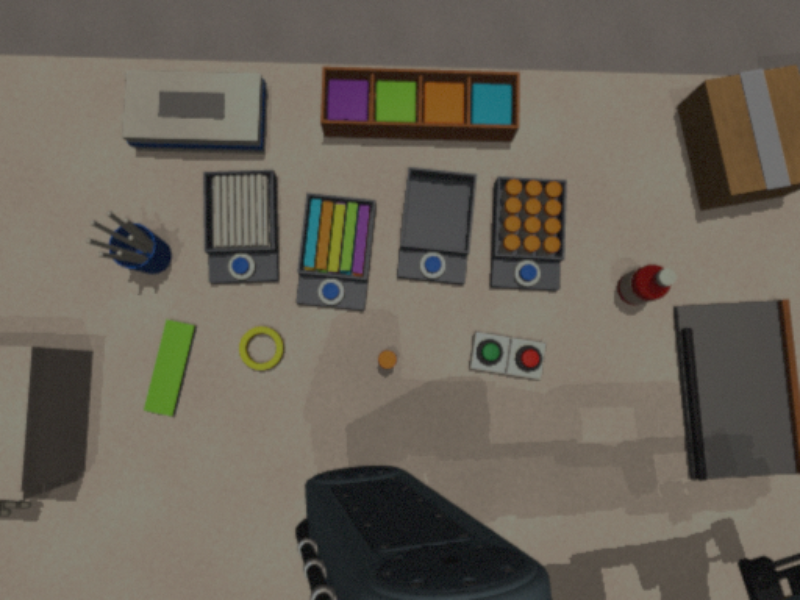

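View pics/scene.png

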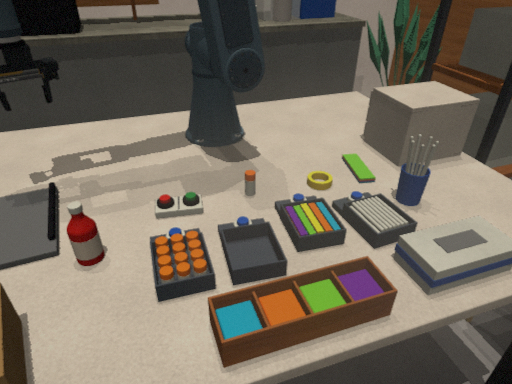

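The empty tray is third from the left. Its call button is at (432,265) in the enlarged top picture and the green button is at (490,352). Both match the network's marks. I'll shut the fingers, move across at height, and triangulate.

Request:
{"method": "step_arm", "body": {"targets": [[-1,0.05,-0.03,0,0,0,0],[-1,0.05,-0.03,0,0,0,0],[-1,0.05,-0.03,0,0,0,0],[-1,0.05,-0.03,0,0,0,0],[-1,0.05,-0.03,0,0,0,0],[-1,0.05,-0.03,0,0,0,0],[-1,0.05,-0.03,0,0,0,0],[-1,0,0,0,0,0,0]], "force": 10}}

```text
time_s: 2.0
position: [0.4476, -0.2356, 0.4049]
ee_rot: [-180.0, -0.0, 18.4]
force: [-1.4, -0.2, -0.9]
width: 0.12
```

```bash
cat >> h.py <<'E'
def wray(uv,s):
    c=ctrl.get_calibration("wrist"); H=np.array(c["hand_eye"])
    d=np.array([(uv[0]-c["cx"])/c["fx"],(uv[1]-c["cy"])/c["fy"],1.])
    Rt=R.from_euler("xyz",s["ee_rot"],degrees=True).as_matrix()
    return np.array(s["position"])+Rt@H[:3,3], Rt@H[:3,:3]@d
def meet(rays):
    A=np.zeros((3,3));b=np.zeros(3)
    for o,d in rays:
        d=d/np.linalg.norm(d);P=np.eye(3)-np.outer(d,d);A+=P;b+=P@o
    x=np.linalg.solve(A,b)
    return x,[np.linalg.norm(np.cross(x-o,d/np.linalg.norm(d))) for o,d in rays]
E
python3 - <<'E'
from h import *
for n,a,b in [("call",(242.8,218.4),(276.4,169.2)),("send",(189.7,194.7),(314,225.5)),("cancel",(162.6,194.8),(339.2,226.1))]:
    print(n,meet([ray("scene",a),ray("top",b)]))
s=ctrl.observe(); im=ctrl.read_camera("wrist"); cv2.imwrite("pics/w1.png",im[:,:,::-1])
print(s["position"],s["ee_rot"],s["width"],s["force"],s["time_s"])
c=ctrl.get_calibration("wrist"); print(np.round(c["hand_eye"],3),c["fx"])
for t in("call_empty_top","send_top","cancel_top","call_glue_top"):
    for r in ctrl.mark_of(t,"wrist")[:3]:
        o,d=wray(r["uv"],s); print(t,np.round(r["uv"],1),round(r["score"],2),*[np.round(o+d*(z-o[2])/d[2],3) for z in(.03,.04)])
E
```

```text
call (array([ 0.59699273, -0.07706097,  0.04289669]), [np.float64(0.0007245767194588759), np.float64(0.0007245767194588716)])
send (array([ 0.44858603, -0.18007949,  0.04122346]), [np.float64(0.00019433474701540388), np.float64(0.00019433474701545817)])
cancel (array([ 0.4475549 , -0.24747624,  0.05431859]), [np.float64(0.0029387441109985585), np.float64(0.0029387441109985104)])
[ 0.44763864 -0.23564827  0.40487068] [-1.79989164e+02 -4.54153088e-02  1.83816617e+01] 0.11980291843090275 [-1.43910433 -0.16309703 -0.88618571] 2.0
[[ 0.001 -0.949 -0.316  0.081]
 [ 1.     0.001  0.    -0.001]
 [ 0.    -0.316  0.949  0.02 ]
 [ 0.     0.     0.     1.   ]] 309.3058283920509
call_empty_top [ 66.7 112.9] 0.21 [ 0.44  -0.018  0.03 ] [ 0.443 -0.023  0.04 ]
send_top [208.3 150.3] 0.71 [ 0.45  -0.178  0.03 ] [ 0.452 -0.179  0.04 ]
cancel_top [263.3 178.9] 0.74 [ 0.438 -0.249  0.03 ] [ 0.44  -0.248  0.04 ]
call_glue_top [308.   39.4] 0.94 [ 0.593 -0.245  0.03 ] [ 0.591 -0.244  0.04 ]
```

View pics/w1.png

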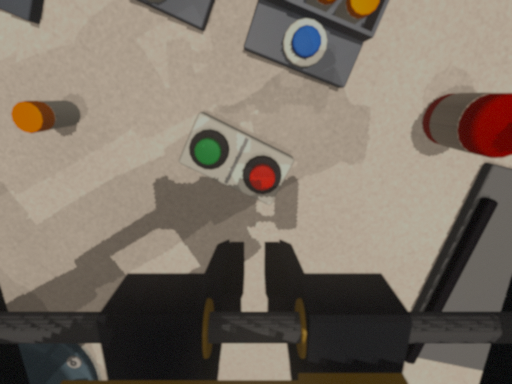

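The green button is at (208,150) in the wrist picture, giving about (0.45, -0.179), which agrees with triangulation at z≈0.04. Next I'll move near the call button, turn to the tray's yaw, and check from close up.

Request:
{"method": "step_arm", "body": {"targets": [[-1,0.045,-0.035,0,0,0,0],[-1,0.045,-0.035,0,0,0,0],[-1,0.04,-0.03,0,0,0,0],[-1,0,0,0.035,0,0,0.14],[-1,0,0,0.035,0,0,0.14],[-1,0,0,0.03,0,0,0.14],[-1,0,0,0,0,0,0]]}}

```text
time_s: 3.12
position: [0.5372, -0.1044, 0.3024]
ee_rot: [-179.9, 0.3, -6.1]
force: [0.2, 0.8, -0.0]
width: 0.003
```

```bash
python3 - <<'E'
from h import *
s=ctrl.observe(); im=ctrl.read_camera("wrist"); cv2.imwrite("pics/w2.png",im[:,:,::-1])
print(s["position"],s["ee_rot"],s["width"],s["force"],s["time_s"])
Rt=R.from_euler("xyz",s["ee_rot"],degrees=True)
for t in("call_empty_top","tray_empty"):
    for r in ctrl.mark_of(t,"wrist")[:3]:
        o,d=wray(r["uv"],s); print(t,np.round(r["uv"],1),round(r["score"],2),*[np.round(o+d*(z-o[2])/d[2],4) for z in(0,.03,.04)])
        if t[0]=="c": x,e=meet([wray(r["uv"],s),ray("scene",(242.8,218.4)),ray("top",(276.4,169.2))]); print(x,e,"tool shift",Rt.inv().apply(x-s["position"]))
E
```

```text
[ 0.53716108 -0.10436774  0.30235106] [-179.91157081    0.30418563   -6.09024365] 0.0032354973750221565 [ 0.16038471  0.7745813  -0.01995095] 3.125
call_empty_top [211.7 121.4] 0.82 [ 0.5972 -0.072   0.    ] [ 0.5994 -0.0762  0.03  ] [ 0.6001 -0.0777  0.04  ]
[ 0.59848378 -0.07752615  0.04330518] [np.float64(0.001977651074471018), np.float64(0.0009534156454756544), np.float64(0.0017664759500234273)] tool shift [ 0.0595033  -0.03279675  0.25878456]
tray_empty [211.2  25.4] 0.61 [ 0.6723 -0.0829  0.    ] [ 0.6665 -0.086   0.03  ] [ 0.6646 -0.087   0.04  ]
```

View pics/w2.png

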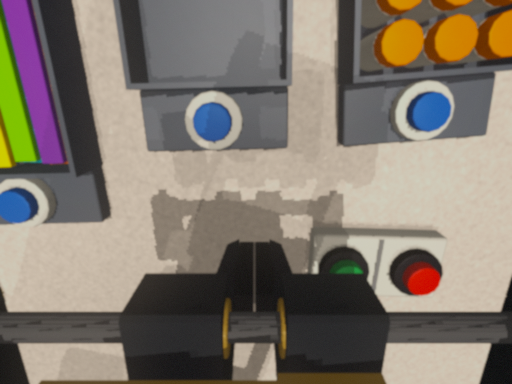

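The call button is at (212,121), clear of its neighbours, and three views agree to 2 mm: (0.599, -0.077, 0.042). I'll move above it and descend.

Request:
{"method": "step_arm", "body": {"targets": [[-1,0.03,-0.017,0,0,0,0],[-1,0.03,-0.016,0,0,0,0],[-1,0,0,0.03,0,0,0],[-1,0,0,0.03,0,0,0],[-1,0,0,0.015,0,0,0],[-1,0,0,0.005,0,0,0],[-1,0,0,0,0,0,0]]}}

```text
time_s: 4.15
position: [0.602, -0.0772, 0.2257]
ee_rot: [180.0, -0.1, -6.0]
force: [0.8, -0.4, -0.1]
width: 0.01
```

```bash
python3 - <<'E'
from h import *
s=ctrl.observe(); im=ctrl.read_camera("wrist"); 
im2=ctrl.read_camera("scene")[170:270,190:300]
cv2.imwrite("pics/w3.png",np.vstack([cv2.resize(im,(440,330)),cv2.resize(im2[:60],(440,240))])[:,:,::-1])
print(s["position"],s["ee_rot"],s["force"],s["time_s"], "tip z",s["position"][2]-.166)
E
```

```text
[ 0.60203913 -0.07715319  0.225709  ] [ 1.79982613e+02 -7.81158070e-02 -6.02026713e+00] [ 0.76332917 -0.36698565 -0.1201807 ] 4.15 tip z 0.059708995258489495
```

View pics/w3.png

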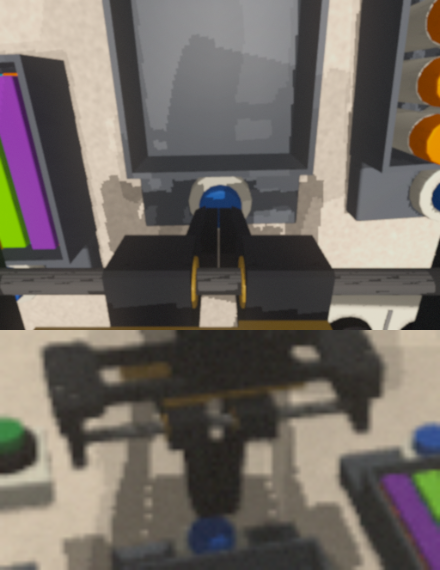

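The fingertip is centred over the blue button and about 17 mm above it. I'll trim x by -3 mm and descend gently.

Request:
{"method": "step_arm", "body": {"targets": [[-1,-0.003,0,0.004,0,0,0],[-1,0,0,0.004,0,0,0],[-1,0,0,0.003,0,0,0],[-1,0,0,0,0,0,0]]}}

```text
time_s: 4.75
position: [0.5985, -0.0765, 0.2133]
ee_rot: [-180.0, 0.0, -6.0]
force: [0.2, 0.0, -0.2]
width: 0.006
```

Request:
{"method": "step_arm", "body": {"targets": [[-1,0,0,0.002,0,0,0],[-1,0,0,0.002,0,0,0],[-1,0,0,0.002,0,0,0],[-1,0,0,0,0,0,0]]}}

```text
time_s: 5.25
position: [0.5987, -0.0765, 0.2077]
ee_rot: [180.0, -0.0, -6.0]
force: [-0.3, 0.1, 1.7]
width: 0.007
```

Request:
{"method": "step_arm", "body": {"targets": [[-1,0,0,0.002,0,0,0],[-1,0,0,0,0,0,0]]}}

```text
time_s: 5.5
position: [0.5987, -0.0766, 0.2058]
ee_rot: [180.0, -0.0, -6.0]
force: [0.3, 0.4, 3.1]
width: 0.005
```

Request:
{"method": "step_arm", "body": {"targets": [[-1,0,0,0.002,0,0,0],[-1,0,0,0,0,0,0]]}}

```text
time_s: 5.75
position: [0.5987, -0.0766, 0.2038]
ee_rot: [180.0, -0.0, -6.0]
force: [-0.7, 0.0, 3.1]
width: 0.005
```

Request:
{"method": "step_arm", "body": {"targets": [[-1,0,0,0.001,0,0,0],[-1,0,0,0,0,0,0]]}}

```text
time_s: 6.0
position: [0.5987, -0.0766, 0.2028]
ee_rot: [180.0, -0.0, -6.0]
force: [0.3, 0.4, 3.8]
width: 0.006
```

Request:
{"method": "step_arm", "body": {"targets": [[-1,0,0,0.001,0,0,0],[-1,0,0,0,0,0,0]]}}

```text
time_s: 6.25
position: [0.5988, -0.0766, 0.2024]
ee_rot: [180.0, -0.0, -6.0]
force: [-1.9, 0.2, 8.0]
width: 0.002
```

Request:
{"method": "step_arm", "body": {"targets": [[-1,0,0,0.0005,0,0,0],[-1,0,0,0,0,0,0]]}}

```text
time_s: 6.5
position: [0.5988, -0.0766, 0.2023]
ee_rot: [180.0, -0.0, -6.0]
force: [-4.1, 1.5, 11.5]
width: 0.004
```

The button is at its stop: force rose steeply at tip z 0.036, 7 mm below the triangulated top of 0.043. I'll lift off and go to the console, stopping short so I can look.

Request:
{"method": "step_arm", "body": {"targets": [[-1,0,0,-0.01,0,0,0],[-1,0,0,-0.03,0,0,0],[-1,0,0,-0.05,0,0,0],[-1,-0.05,0.03,0,0,0,0],[-1,-0.05,0.03,0,0,0,0],[-1,-0.05,0.03,0,0,0,0],[-1,-0.05,0.028,0,0,0,0],[-1,0,0,0,0,0,0]]}}

```text
time_s: 7.5
position: [0.3846, -0.1735, 0.2906]
ee_rot: [-180.0, 0.1, -6.3]
force: [0.6, -0.1, -0.5]
width: 0.005
```

```bash
python3 - <<'E'
from h import *
s=ctrl.observe(); im=ctrl.read_camera("wrist"); cv2.imwrite("pics/w4.png",im[:,:,::-1])
print(s["position"],s["ee_rot"],s["force"],s["time_s"])
Rt=R.from_euler("xyz",s["ee_rot"],degrees=True)
for t,a,b in[("send_top",(189.7,194.7),(314,225.5)),("cancel_top",(162.6,194.8),(339.2,226.1))]:
    for r in ctrl.mark_of(t,"wrist")[:2]:
        o,d=wray(r["uv"],s); print(t,np.round(r["uv"],1),round(r["score"],2),np.round(o+d*(.043-o[2])/d[2],4))
        x,e=meet([wray(r["uv"],s),ray("scene",a),ray("top",b)]); print(x,np.round(e,4),"tool shift",Rt.inv().apply(x-s["position"]))
E
```

```text
[ 0.38458952 -0.17348241  0.29061454] [-1.79959140e+02  1.07467342e-01 -6.27442977e+00] [ 0.56241858 -0.12067085 -0.52457356] 7.5
send_top [250.8 115.8] 0.89 [ 0.4503 -0.1777  0.043 ]
[ 0.44937203 -0.17926984  0.04174586] [0.0018 0.0007 0.0012] tool shift [ 0.06549364 -0.00114997  0.24874716]
cancel_top [350.  117.3] 0.77 [ 0.4416 -0.2479  0.043 ]
[ 0.44511557 -0.24674264  0.05283515] [0.003  0.0035 0.0035] tool shift [0.06861603 0.06637592 0.23760384]
```

View pics/w4.png

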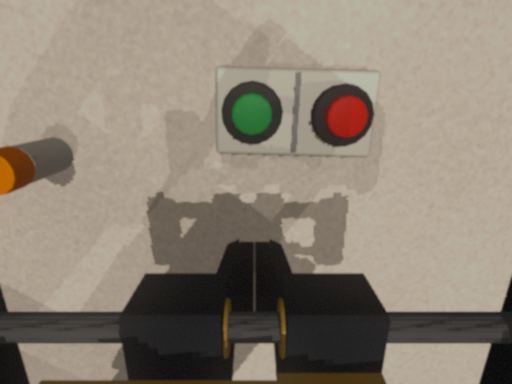

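Green is at (251,114), giving (0.450, -0.179, ~0.042), and red is well to the right at (348,117). I'll move above green.

Request:
{"method": "step_arm", "body": {"targets": [[-1,0.035,-0.001,0,0,0,0],[-1,0.03,0,0,0,0,0],[-1,0,0,0.03,0,0,0],[-1,0,0,0.025,0,0,0],[-1,0,0,0.01,0,0,0],[-1,0,0,0,0,0,0],[-1,0,0,0,0,0,0]]}}

```text
time_s: 8.52
position: [0.4528, -0.1788, 0.2271]
ee_rot: [180.0, -0.1, -6.0]
force: [0.5, 0.6, -0.1]
width: 0.007
```

```bash
python3 - <<'E'
from h import *
s=ctrl.observe(); im=ctrl.read_camera("wrist"); im2=ctrl.read_camera("scene")[150:210,135:245]
cv2.imwrite("pics/w5.png",np.vstack([cv2.resize(im,(440,330)),cv2.resize(im2,(440,240))])[:,:,::-1])
print(s["position"],s["ee_rot"],s["force"],s["time_s"])
E
```

```text
[ 0.45277758 -0.17882481  0.22708125] [ 1.79957310e+02 -7.91936946e-02 -5.99873800e+00] [ 0.51903938  0.64275244 -0.0918751 ] 8.525
```

View pics/w5.png

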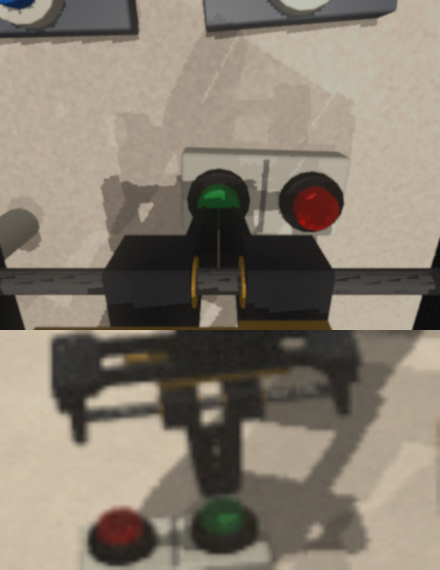

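The tip is centred over green and clear of red. I'll trim x by -3 mm and descend.

Request:
{"method": "step_arm", "body": {"targets": [[-1,-0.003,0,0.005,0,0,0],[-1,0,0,0.005,0,0,0],[-1,0,0,0.003,0,0,0],[-1,0,0,0.002,0,0,0],[-1,0,0,0.002,0,0,0],[-1,0,0,0,0,0,0]]}}

```text
time_s: 9.38
position: [0.449, -0.1784, 0.2091]
ee_rot: [-180.0, 0.0, -6.0]
force: [-2.3, -0.2, 2.3]
width: 0.005
```

Request:
{"method": "step_arm", "body": {"targets": [[-1,0,0,0.002,0,0,0],[-1,0,0,0,0,0,0]]}}

```text
time_s: 9.62
position: [0.4492, -0.1784, 0.2072]
ee_rot: [180.0, -0.0, -6.0]
force: [-1.0, 1.2, 3.0]
width: 0.007
```

Request:
{"method": "step_arm", "body": {"targets": [[-1,0,0,0.002,0,0,0],[-1,0,0,0,0,0,0]]}}

```text
time_s: 9.88
position: [0.4492, -0.1784, 0.2052]
ee_rot: [180.0, -0.0, -6.0]
force: [-0.7, 0.6, 3.8]
width: 0.005
```

Request:
{"method": "step_arm", "body": {"targets": [[-1,0,0,0.001,0,0,0],[-1,0,0,0,0,0,0]]}}

```text
time_s: 10.12
position: [0.4492, -0.1785, 0.2044]
ee_rot: [180.0, -0.0, -6.0]
force: [-1.0, 0.6, 5.4]
width: 0.002
```

Request:
{"method": "step_arm", "body": {"targets": [[-1,0,0,0.001,0,0,0],[-1,0,0,0,0,0,0]]}}

```text
time_s: 10.38
position: [0.4493, -0.1785, 0.2042]
ee_rot: [180.0, 0.0, -6.0]
force: [-5.5, 3.3, 14.8]
width: 0.005
```

Green is at its stop, 2 mm higher than the call button's, as the 22 mm console against the 20 mm ledge implies. Withdrawing.

Request:
{"method": "step_arm", "body": {"targets": [[-1,0,0,-0.01,0,0,0],[-1,0,0,-0.03,0,0,0],[-1,0,0,-0.05,0,0,0],[-1,-0.05,0,-0.03,0,0,0],[-1,-0.03,0,0,0,0,0],[-1,0,0,0,0,0,0],[-1,0,0,0,0,0,0]]}}

```text
time_s: 11.25
position: [0.37, -0.1702, 0.3234]
ee_rot: [180.0, -0.1, -6.1]
force: [0.1, -0.2, -0.3]
width: 0.002
```

```bash
python3 - <<'E'
from h import *
s=ctrl.observe(); print(s["position"],s["force"],s["time_s"])
a=ctrl.read_camera("wrist"); b=ctrl.read_camera("scene")
cv2.imwrite("pics/end.png",np.hstack([cv2.resize(a,(400,300)),cv2.resize(b,(400,300))])[:,:,::-1])
for t,u in[("call_empty_top",(242.8,218.4)),("send_top",(189.7,194.7)),("cancel_top",(162.6,194.8))]:
    for r in ctrl.mark_of(t,"scene")[:1]: print(t,np.round(r["uv"],1),"was",u)
E
```

```text
[ 0.37001748 -0.17024437  0.32335274] [ 0.1327823  -0.24019688 -0.34272972] 11.25
call_empty_top [243.8 217.8] was (242.8, 218.4)
send_top [188.2 195.6] was (189.7, 194.7)
cancel_top [297.7 197.2] was (162.6, 194.8)
```

View pics/end.png

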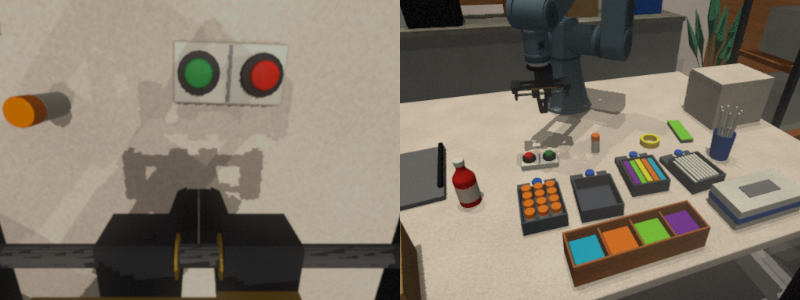

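The buttons are up (green at (198,73), red at (265,75)), the bystanders are unmoved, and the gripper is clear. Handing in.

```bash
python3 -c "
from workcell import ctrl
print(ctrl.job_done())"
```

```text
the job is handed in; nothing more can be done
None
```

I pressed the empty tray's call button to its stop with the shut fingertips and released it, then did the same with the green send button. I withdrew and handed the job in at about 11.5 s of the 37 s allowed.

- **Call button:** its stop was at tip z of about 36 mm, 7 mm below the top I had triangulated. The reading peaked at 11.5 N.
- **Send button:** its stop was 2 mm higher, as the 22 mm console against the 20 mm ledge implies. The reading peaked at 14.8 N.
- **Final check:** the last pictures show no button down and every bystander where it was. The network's marks for the two pressed buttons are within 2 pixels of where they started, and the force on the tool is about zero.
- **Disagreements:** the network's last mark for the red cancel button in the scene camera was wrong; it lay at a tray's call button. Its earlier triangulated height, about 53 mm, was also off. I judged the red button by eye, and the fingers stayed clear of it. The scene-camera picture is too coarse to show the 1.5 mm limit on the buttons, so that they are fully up rests on the zero force and their springs.

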